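Clamp the calibration block with the wing knob

ROBOT

A 6-joint arm with a two-finger parallel gripper is mounted at the origin on a cart in front of the work surface, level with it; the furniture and walls round the work are solid. World frame = base frame: x ahead of the robot, y to its left, z up, the work surface at z = 0. Lengths are in mm, angles in rad, forces in N, time in s.
With the tool pointing down it reaches from about 300 to 875 mm from the base axis. Payload 4.2 kg.
Tool frame: the origin (TCP) lies midway between the tips of the shut fingers; the grasp point (between the pads) lies 19 mm behind it (manip.grasp_offset is the z of the grasp point in the tool frame, in mm); z points along the fingers, y is the line along which they close (so a half turn about z gives the same grasp; the last joint's range is limited). The gripper opens to 85 mm and grips with 20 to 120 N. Pads are 22 mm wide; open, the fingers measure 114 mm over their backs; the gripper's body (76 mm by 85 mm) begins 54 mm behind the grasp point. The pads swing forward as they close: fully open they stand 13 mm farther back than shut.
Start: joints at [1.1, 0.32, 1.565, -0, 1.257, -0.02], TCP at [250.523, 517.571, 231.338] pointing down, gripper open.
Joint ranges: [-3.11, 3.11], [-0.84, 2.01], [0.21, 2.61], [-1.34, 4.49], [0.05, 2.63], [-2.56, 2.56]. Speed limits (rad/s): [2.57, 2.57, 3.14, 3.14, 3.14, 3.14].

INTERFACE

Orientations are given as a 3x3 rotation matrix whose columns are the frame's x, y, z axes.
In Python, from cell import manip gives the robot as it stands. The module is installed in compiled form; this text tells all that it offers.
- The arm moves only by the tool servo_tool, never from a script. Its argument "targets" is one flat list of numbers, 6 for each row, row after row: the shift along the tool's x, y, z in mm, then the turn, a rotation vector about the tool's x, y, z in rad. In form: [x, y, z, wx, wy, wz, x, y, z, wx, wy, wz, ...]. A call has 1 to 8 rows; each row is the pose to reach, as a shift and turn from the pose commanded when the call began, along the tool's axes at that moment; what a row does not reach only later rows make up. A row lasts 1/8 s, in which the tool goes at most 62.5 mm and 10.7 degrees, less where a joint would pass 70% of its speed; a pose out of reach is approached as far as the arm can. A call with a gripper value outside its range is refused whole. "claw" is the opening, from 0 (shut) to 1 (fully open), set as the call begins (left out, the last holds). The fingers move at their own pace and stop on an object; "force" is the grip in N (left out, the last holds). Time passes only in rows, so rows that repeat a pose let the fingers close. It gives the time, the measured TCP pose, the force, the opening and the grip force at its end, in the units of the state.
- manip.get_state(): the state, without advancing time (a new reading comes with each control period).
- manip.grab_frame(name): name is "scene" or "top" or "wrist"; returns a dict with "frame" (400x640x3 uint8, red, green, blue), "depth" (400x640 float32, mm along the optical axis (not along the pixel's ray), 0 where there is no reading), "fov_y" (degrees; the focal length in pixels is half the picture's height over the tangent of half this angle, whatever the lens; pixels are square), "cx", "cy" (the principal point, pixels), "extrinsics" (4x4, takes a point from world to camera coordinates). Camera axes: x right, y up, looking along -z (the intrinsics and any distortion apply to the point x, -y, -z); pixel columns grow to the right and rows downward; lengths in mm; the calibration is good to about 2 mm. A picture is of the moment at which its call begins.
- manip.close_job(): hands the job in; it is judged then, once.
The state is a dict: "clock": time; "q": joint angles; "joint_velocities": joint speeds; "joint_torque": joint torques, N m; "tcp_pos": TCP position; "tcp_rot": TCP orientation; "ft_force": force on the tool from outside, world axes, zero at the start; "wrist_torque": the same for the moment, N m; "width": finger opening in mm; "grip_force": force on a finger pad.
Only numpy, scipy, OpenCV 4.12 (cv2) and the standard library are available. Lean on these libraries where they do the work, as an engineer would, in place of code of your own. Each camera call takes 0.05 s, during which the arm holds its last target. There are 200 camera calls.

TASK

Set the milled calibration block down flat and square between the two jaws of the specimen clamp and let go of it, then turn the clamp's wing knob clockwise until the moving jaw holds the block tight against the fixed jaw: firmly, as felt in a clear rise of the turning torque, but not overtightened. The knob's wings sweep close past a thin guard plate; do not push against the plate, and leave the other things on the worktop where they are.

Things in the scene. Friction and masses are not known exactly. Their poses are not given: they have to be found in the camera images.
- block: Plain milled steel calibration block, a cuboid 30 x 60 x 30 mm (x, y, z), about 0.4 kg, lying on the worktop, loose. Origin at the centre of its underside, y along the 60 mm length.
- clamp: Specimen clamp, fixed to the worktop. Origin on the worktop under the open bed; z up; jaws close along y. Aluminium base plate 10 mm thick, x -45 to 45, y -125 to 60 mm. The moving steel jaw (44 mm wide, top 32 mm above the worktop) faces +y; its face starts somewhere from y = -37 to -29 mm: opening 65 to 73 mm. Dark cam housing x -26 to 26, y -110 to -56, top at 40 mm.
- fixed_jaw: Fixed steel jaw at the clamp's +y end, 44 x 16 x 22 mm. Origin at the foot of its flat face, which looks to -y; top 32 mm above the worktop. Clamping presses the block's end against it.
- nest (a point): Point on the bed, 10 mm above the worktop, where the centre of the block's underside lies once clamped; 30 mm from the fixed jaw's face. Axes as the clamp's; the block's length runs along y, either way round. Set the block down about 3 mm to the -y side of it to clear the fixed jaw; within 10 mm in x is good.
- knob_grip (a point): Point on the upright axis of the black wing knob, 64 mm above the worktop, at mid-height of the wings. x runs along the wings and turns with the knob; z up. Wings flat, 8 mm thick (y), 60 mm tip to tip (x), 48 to 75 mm above the worktop, on a hub 18 mm across. Pinch them across their thickness from above and turn about this axis.
- guard: Thin upright aluminium guard plate, 4 x 75 x 72 mm, on the clamp's +x side beside the knob. Origin at the centre of its foot, 10 mm above the worktop; top at 82 mm. Inner face 38 mm from the knob's axis; wing tips pass it at 8 mm. Widely opened fingers beside the knob can hit it. It stands at most 5 N.
- knob (a joint): Knob angle, rad, 0 to 3.4, 0 to 0.3 at the start, grows clockwise from above; at 0 the wings stand 0.5 rad counterclockwise of the clamp's x. 1 rad moves the jaw 6 mm. It grips the block after 0.8 to 2.2 rad of turning (unknown). Turning free: 0.34 N m, then +0.4 N m and +65 N a rad (a hand at rest feels 0.11, then +0.35 a rad). Tight: 12 to 40 N, best 0.4 rad past first grip; 50 N is too much.
- disc: Bystander: plain round metal reference disc, 40 mm across, 12 mm high, loose on the worktop. Leave it.
- rings: Bystander: stack of white plastic snap rings, 42 mm across, 21 mm high, loose. Leave it.
- vial: Bystander: small standing sample vial with ribbed white cap, 24 mm across, 59 mm high, loose. Leave it.
Things that resemble listed ones, but are neither listed nor needed, are in the scene too. What is shaped like the block but green is not meant. Of the things that look like the clamp, the larger one is meant.

How it is judged (in metres and radians):
On the way:
1. the block lies flat between the jaws and has been let go, not yet clamped (x of block in the frame of nest between -0.01 and 0.01 m and y of block in the frame of nest between -0.014 and 0.003 m and z of block in the frame of nest between -0.003 and 0.003 m and angle between block's own z axis and vertical below 0.06 rad and linear speed of block below 0.01 m/s and contact force between the fingers and block below 0.1 N and contact force between fixed_jaw and block below 5 N), for 0.2 s.
At the end, for the whole second after the job is handed in: The block lies at rest on the bed, flat (within 0.06 rad) and square to the jaws (within 0.06 rad), within 10 mm of the clamp's centre line, and it is pressed against the fixed jaw with 12 to 40 N (x of block in the frame of nest between -0.01 and 0.01 m and y of block in the frame of nest between -0.014 and 0.003 m and z of block in the frame of nest between -0.003 and 0.003 m and angle between block's own z axis and vertical below 0.06 rad and contact force between fixed_jaw and block between 12 and 40 N and angle between the y axis of block and the y axis of nest, either way round below 0.06 rad and linear speed of block below 0.005 m/s); the robot touches nothing.
It fails at once if overtightened: the block is pressed against the fixed jaw with more than 50 N (contact force between fixed_jaw and block above 50 N).
It fails at once if the guard plate is pushed with more than 5 N (contact force between anything else and guard above 5 N).
It fails at once if a bystander (disc, rings or vial) is moved by more than 30 mm (distance of any of disc, rings, vial from where it was at the start of the episode above 0.03 m).
It also fails if it takes over 72 s, if anything falls off the work surface, if the arm or the gripper's body presses on something with over 40 N, if the wrist force passes 120 N, or if a joint passes its speed limit or range.

## Working session

There is one attempt and no reset: what is moved stays moved. The work goes in short steps, Python scripts to look and compute and a tool call to move; the robot and the scene stay as the last step left them, time stands still between calls to the robot, and variables do not carry over. Pictures are saved under pics/ and viewed, at most 10 in all, crops included, and the job is handed in when it is done.

Besides the shell and the picture viewer there is one more tool, called after ">>>" as name(argument=value, ...), one argument or row to a line, values as JSON. servo_tool: Moves the arm, as the interface text tells. Its arguments: {"type":"object","properties":{"targets":{"type":"array"},"claw":{"type":"number"},"force":{"type":"number"}},"required":["targets"]}

```bash
mkdir -p pics
cat > h.py <<'E'
import numpy as np, cv2
from cell import manip
def grab(n):
    g=manip.grab_frame(n); g['f']=200/np.tan(np.radians(g['fov_y'])/2); return g
def world(g,u,v,z=None):
    """pixel -> world; by plane z or by depth"""
    E=np.array(g['extrinsics']);R=E[:3,:3];c=-R.T@E[:3,3]
    d=R.T@np.array([(u-g['cx'])/g['f'],-(v-g['cy'])/g['f'],-1.])
    if z is None: return c+d*float(g['depth'][int(round(v)),int(round(u))])
    return c+d*(z-c[2])/d[2]
def pix(g,p):
    E=np.array(g['extrinsics']);q=E[:3,:3]@np.array(p)+E[:3,3]
    return g['cx']+g['f']*q[0]/-q[2], g['cy']-g['f']*q[1]/-q[2]
def save(g,n): cv2.imwrite(f'pics/{n}.png',g['frame'][:,:,::-1])
E
python3 - <<'E'
from h import *
for n in('top','scene'):
    g=grab(n);save(g,n+'0');print(n,g['fov_y'],g['cx'],g['cy'],{k:v for k,v in g.items() if k not in('frame','depth','fov_y','cx','cy')},(g['depth']>0).mean())
print(manip.get_state(), manip.grasp_offset)
E
```

```text
top 49.9292962760854 314.8683623025725 196.788385630089 {'extrinsics': array([[-2.00138012e-02, -9.99785564e-01, -5.31737235e-03,
        -1.30532896e+02],
       [ 9.82638472e-01, -2.06511646e-02,  1.84377770e-01,
        -5.46496741e+02],
       [-1.84448043e-01, -1.53495461e-03,  9.82841067e-01,
        -8.38243222e+02],
       [ 0.00000000e+00,  0.00000000e+00,  0.00000000e+00,
         1.00000000e+00]]), 'f': np.float64(429.5932122376694)} 0.99612109375
scene 51.2768302296292 311.79724171205237 202.60307172577185 {'extrinsics': array([[ 5.19112568e-01, -8.54703122e-01,  2.17124270e-03,
        -4.10831767e+02],
       [ 6.32482633e-01,  3.85850881e-01,  6.71628481e-01,
        -3.28057659e+02],
       [-5.74880736e-01, -3.47277513e-01,  7.40884923e-01,
        -6.65496582e+02],
       [ 0.00000000e+00,  0.00000000e+00,  0.00000000e+00,
         1.00000000e+00]]), 'f': np.float64(416.71496485494725)} 0.9960703125
{'clock': 0.1, 'q': array([ 1.09998909e+00,  3.20203982e-01,  1.56557671e+00,  6.71595221e-07,
        1.25742006e+00, -1.99760371e-02]), 'joint_velocities': array([ 0.00159097, -0.00225806, -0.00087163,  0.00016651,  0.00109185,
       -0.00178761]), 'joint_torque': array([ 5.06329325e-04, -4.16410375e+01, -2.34704894e+01, -4.42210398e-05,
        4.93464817e-03,  1.69260011e-05]), 'tcp_pos': array([250.3204783 , 517.15916407, 230.57248565]), 'tcp_rot': array([[-9.00085147e-01,  4.35713432e-01, -7.30013206e-04],
       [ 4.35714042e-01,  9.00084007e-01, -1.43285334e-03],
       [ 3.27597672e-05, -1.60776701e-03, -9.99998707e-01]]), 'ft_force': array([ 1.07489773, -0.01908439, -0.08417246]), 'wrist_torque': array([ 0.00391909,  0.02778293, -0.04678934]), 'grip_force': 0.0, 'width': 85.28694577069612} -18.700000000000003
```

View pics/top0.png

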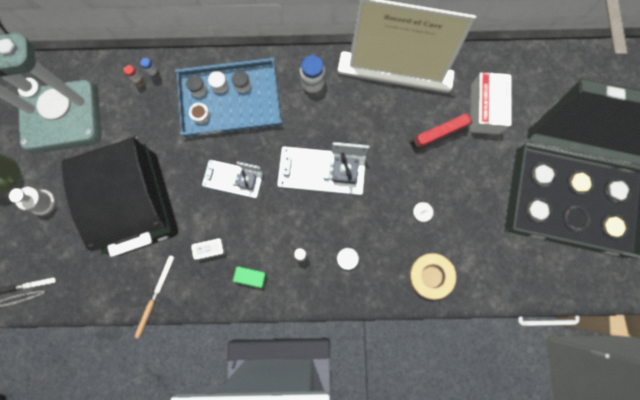

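View pics/scene0.png

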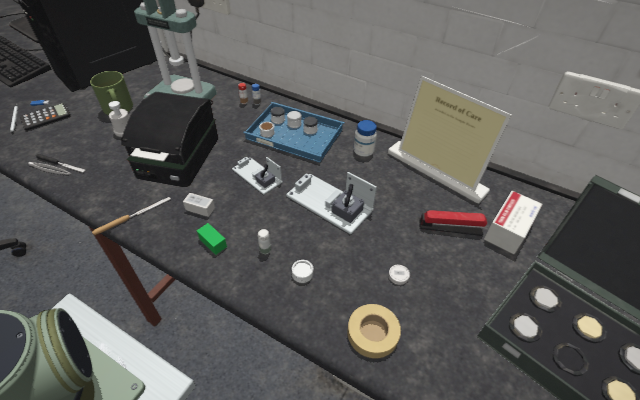

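The top view shows the steel block at (207,249), the green decoy at (249,278), the large clamp at (322,171) with its fixed jaw at the left end (288,167), the knob at (347,165) and the guard at (350,148). The vial is at (300,256), the rings at (347,259) and the disc at (423,212). Next I'll get coarse poses.

```bash
cat > m.py <<'E'
from h import *
g=grab('top'); im=g['frame'].astype(int)
H=np.zeros((400,640,3))
for v in range(120,300):
    for u in range(170,400): H[v,u]=world(g,u,v)
gray=im.mean(2); sat=im.max(2)-im.min(2)
m=((gray>110)&(sat<50)).astype(np.uint8)
n,l,st,c=cv2.connectedComponentsWithStats(m)
for i in range(1,n):
    if st[i,4]>60 and 170<c[i][0]<440 and 120<c[i][1]<300:
        pts=np.argwhere(l==i)[:,::-1].astype(np.float32); r=cv2.minAreaRect(pts)
        print(st[i],c[i].round(1),r, world(g,*c[i]).round(0))
for n_,uv in dict(block=(207,249),base=(315,185),fixed=(288,167)).items(): print(n_,world(g,*uv).round(1))
# footprints
def rect(mask):
    p=H[mask][:,:2].astype(np.float32); r=cv2.minAreaRect(p); return len(p),p.mean(0).round(1),r
z=H[:,:,2]
b=np.zeros_like(z,bool); b[235:262,188:226]=1
print('block',rect(b&(z>22)&(z<40)), z[b&(z>22)].mean())
k=np.zeros_like(z,bool); k[135:200,325:385]=1
print('clamp base',rect((l==l[185,310])&(z<20)&(z>0)))
print('knob',rect(k&(z>60)&(z<78)&(gray<80)))
E
python3 m.py
python3 -c "
from h import *
g=grab('top');c=cv2.resize(g['frame'][130:270,180:380],None,fx=4,fy=4,interpolation=2);cv2.imwrite('pics/topc.png',c[:,:,::-1])"
```

```text
[ 276  141   95   55 3828] [322.6 168.1] ((322.94097900390625, 165.60205078125), (90.03890991210938, 51.82994079589844), 5.599339485168457) [ 610. -159.   30.]
[ 201  159   62   40 1756] [232.6 177.5] ((232.56044006347656, 176.3913116455078), (58.819061279296875, 33.447532653808594), 12.380756378173828) [595.  35.  22.]
[412 201  23  22 381] [423.  211.5] ((423.00006103515625, 211.50003051757812), (21.92030906677246, 20.50609588623047), 45.0) [ 514. -372.   14.]
[191 238  33  22 558] [206.7 248.5] ((206.67308044433594, 248.3654022216797), (17.846569061279297, 32.55527877807617), 78.69007110595703) [443.  85.  28.]
[293 247  14  14 150] [299.6 253.5] ((299.5000305175781, 253.50003051757812), (12.727920532226562, 12.727920532226562), 45.0) [ 428. -109.   57.]
[336 247  24  24 438] [347.3 258.2] ((347.2500305175781, 258.2500305175781), (23.33452033996582, 22.62741470336914), 45.0) [ 418. -207.   17.]
block [442.2  84.1  29.9]
base [ 577.1 -142.5   11.3]
fixed [613.5 -85.4  31.1]
block (436, array([443.5,  84.5], dtype=float32), ((443.814697265625, 85.16694641113281), (30.221393585205078, 60.331302642822266), 11.079413414001465)) 36.170081698042615
clamp base (2494, array([ 608.7, -146.8], dtype=float32), ((623.4608764648438, -161.72998046875), (199.01260375976562, 118.7002182006836), 82.81439971923828))
knob (65, array([ 601.9, -206.3], dtype=float32), ((604.0123901367188, -205.8551025390625), (55.726402282714844, 5.880439758300781), 14.99910831451416))
```

View pics/topc.png

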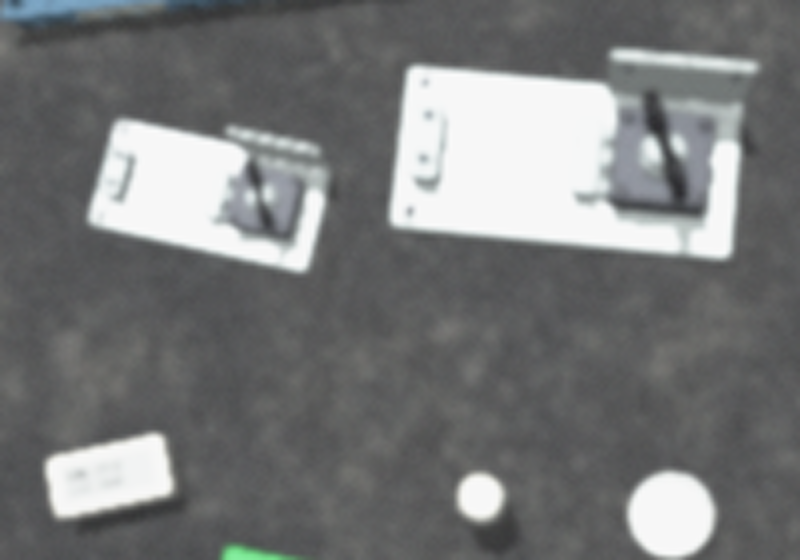

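The crop shows the block at about crop (110,475), tilted about 11°. The clamp is yawed a few degrees, and the wing runs from (650,95) to (682,198), about 15° from world x. I'll move over the block.

>>> servo_tool(
  targets=[-45,-38,4,0,0,0.12,-90,-76,8,0,0,0.24,-136,-114,11,0,0,0.36,-181,-152,15,0,0,0.48,-226,-190,19,0,0,0.6,-272,-228,22,0,0,0.72,-317,-267,26,0,0,0.84,-362,-305,30,0,0,0.93],
  claw=1,
)

```text
clock: 1.2
tcp_pos: [444.0, 83.5, 201.3]
tcp_rot: [[-0.186, 0.983, 0.001], [0.983, 0.186, 0.0], [0.0, 0.001, -1.0]]
ft_force: [1.1, 1.0, 0.0]
width: 85.6
grip_force: 0.0
```

>>> servo_tool(
  targets=[0,0,0,0,0,0,0,0,0,0,0,0],
)

```text
clock: 1.45
tcp_pos: [443.2, 85.5, 201.2]
tcp_rot: [[-0.188, 0.982, -0.001], [0.982, 0.188, 0.001], [0.001, -0.001, -1.0]]
ft_force: [-0.5, 0.1, -0.5]
width: 85.6
grip_force: 0.0
```

Run:
```python
from h import *
g=grab('wrist');save(g,'w1');s=manip.get_state()
print(s['tcp_pos'],s['tcp_rot'],s['ft_force'],s['clock'],g['extrinsics'])
im=g['frame'].astype(int);print(pix(g,(443.8,85.2,30)))
```

```text
[443.06907055  86.03252873 201.25102455] [[-1.89829124e-01  9.81817063e-01 -3.99069173e-04]
 [ 9.81816993e-01  1.89829304e-01  4.75933502e-04]
 [ 5.43034656e-04 -3.01466856e-04 -9.99999807e-01]] [-0.69992228  1.1803828   0.36546997] 1.5 [[ 9.82071231e-01  1.88505059e-01 -1.39309685e-03 -4.50662634e+02]
 [-1.81138670e-01  9.41595998e-01 -2.83876310e-01  2.89920826e+01]
 [-5.22003860e-02  2.79039100e-01  9.58859896e-01 -3.51566094e+02]
 [ 0.00000000e+00  0.00000000e+00  0.00000000e+00  1.00000000e+00]]
(np.float64(319.77718201343237), np.float64(183.37224504579805))
```

View pics/w1.png

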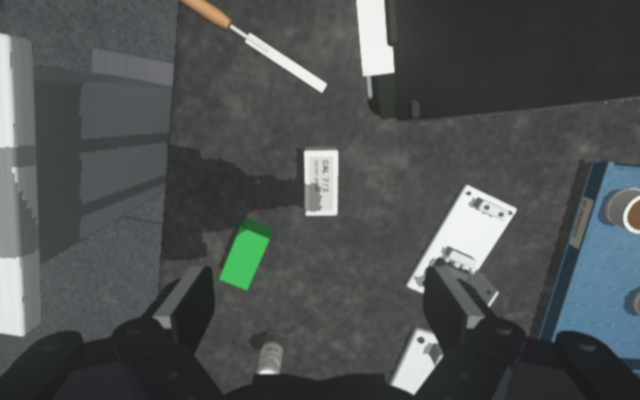

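The wrist view shows the block at (320,183), upright in the image and centred where the top view predicted. I'll descend and grip it.

>>> servo_tool(
  targets=[-1,0,45,0,0,0,-1,0.5,90,0,0,0,-1,0.5,135,0,0,0,-1,0.5,165,0,0,0,-1,0.5,185,0,0,0,-1,0.5,198,0,0,0,-1,0.5,198,0,0,0],
  claw=1,
)

```text
clock: 2.38
tcp_pos: [443.6, 85.3, 2.9]
tcp_rot: [[-0.191, 0.982, -0.001], [0.982, 0.191, -0.0], [0.0, -0.001, -1.0]]
ft_force: [0.3, -0.2, 0.3]
width: 85.4
grip_force: 0.0
```

>>> servo_tool(
  targets=[0,0,0,0,0,0,0,0,0,0,0,0,0,0,0,0,0,0,0,0,0,0,0,0,0,0,0,0,0,0],
  claw=0,
  force=60,
)

```text
clock: 3.0
tcp_pos: [444.8, 84.5, 4.1]
tcp_rot: [[-0.189, 0.982, 0.002], [0.982, 0.189, 0.0], [0.0, 0.002, -1.0]]
ft_force: [-0.7, 0.4, 6.1]
width: 29.1
grip_force: 59.9
```

Gripped (width 29.1 mm). I'll lift, and measure the clamp from the top camera.

>>> servo_tool(
  targets=[0,0,-20,0,0,0,0,0,-50,0,0,0,0,0,-90,0,0,0,0,0,-130,0,0,0,0,0,-150,0,0,0,0,0,-150,0,0,0],
)

```text
clock: 3.75
tcp_pos: [444.6, 84.4, 154.1]
tcp_rot: [[-0.189, 0.982, 0.003], [0.982, 0.189, 0.0], [-0.0, 0.003, -1.0]]
ft_force: [0.1, -0.5, -4.1]
width: 29.1
grip_force: 60.6
```

Run:
```python
from h import *
g=grab('top'); gray=g['frame'].astype(float).mean(2)
m=(gray>120).astype(np.uint8)
n,l,st,c=cv2.connectedComponentsWithStats(m); M=(l==l[185,310])
# sub-pixel edges: bottom edge columns 284..355, left edge rows 150..183
def sub(a):  # position of crossing 120 along decreasing bright
    for i in range(len(a)-1):
        if a[i]>=125>a[i+1]: return i+(a[i]-125)/(a[i]-a[i+1])
bot=np.array([world(g,u,180+sub(gray[180:205,u]),10)[:2] for u in range(286,352)])
lef=np.array([world(g,295-sub(gray[v,295:260:-1]) if 0 else 283-sub(gray[v,283:260:-1]),v,10)[:2] for v in range(154,182)])
top=np.array([world(g,u,165-sub(gray[165:135:-1,u]),10)[:2] for u in range(300,325)])
rig=np.array([world(g,357+sub(gray[v,357:380]),v,10)[:2] for v in range(172,188)])
def line(p):
    v=cv2.fitLine(p.astype(np.float32),cv2.DIST_HUBER,0,.01,.01).ravel(); r=(p-v[2:])@[-v[1],v[0]]; return v,r.std()
L={k:line(p) for k,p in dict(bot=bot,lef=lef,top=top,rig=rig).items()}
for k,(v,s) in L.items(): print(k,np.degrees(np.arctan2(v[1],v[0]))%180,v[2:],s)
yv=L['bot'][0][:2]+(L['top'][0][:2]*np.sign(L['top'][0][:2]@L['bot'][0][:2])); yv*=np.sign(yv[1]); yv/=np.linalg.norm(yv); xv=np.array([yv[1],-yv[0]])
print('yaw y axis deg',np.degrees(np.arctan2(yv[1],yv[0])))
ext={k:((v[2:]@xv),(v[2:]@yv)) for k,(v,s) in L.items()}; print(ext)
xc=(ext['bot'][0]+ext['top'][0])/2; yc=(ext['lef'][1]-60+ext['rig'][1]+125)/2
print('widths',ext['top'][0]-ext['bot'][0],ext['lef'][1]-ext['rig'][1]); O=xc*xv+yc*yv; print('origin',O)
s=manip.get_state();print(s['tcp_pos'],s['width'],s['grip_force'],s['ft_force'])
```

```text
bot 83.08497 [ 565.8724  -133.06335] 0.17415358617745805
lef 173.394 [618.6416   -61.983967] 0.16727483895347633
top 82.888145 [ 661.6476  -137.50638] 0.17282936000507393
rig 172.88696 [ 589.3971  -250.59848] 0.13396006321333717
yaw y axis deg 82.986565
{'bot': (np.float32(577.88556), np.float32(-62.973503)), 'lef': (np.float32(621.581), np.float32(14.017273)), 'top': (np.float32(673.48663), np.float32(-55.688927)), 'rig': (np.float32(615.5856), np.float32(-176.75676))}
widths 95.601074 190.77403
origin [ 615.0373  -124.90167]
[443.61854265  84.25729773 152.90492997] 28.955749760293326 60.633788108825684 [ 0.17405021 -0.99573674 -4.48759633]
```

>>> servo_tool(
  targets=[-20,8,0,0,0,0.02,-60,23,0,0,0,0.06,-105,41,0,0,0,0.11,-150,58,0,0,0,0.16,-195,75,0,0,0,0.21,-240,93,8,0,0,0.26,-275,106,18,0,0,0.3,-290,112,23,0,0,0.31],
)

```text
clock: 4.8
tcp_pos: [608.2, -180.6, 126.8]
tcp_rot: [[0.122, 0.993, -0.005], [0.993, -0.122, 0.002], [0.001, -0.005, -1.0]]
ft_force: [0.3, 0.4, -4.6]
width: 28.5
grip_force: 60.4
```

>>> servo_tool(
  targets=[0,0,0,0,0,0,0,0,0,0,0,0,0,0,0,0,0,0],
)

```text
clock: 5.18
tcp_pos: [608.5, -178.0, 130.8]
tcp_rot: [[0.118, 0.993, 0.0], [0.993, -0.118, 0.0], [0.0, 0.0, -1.0]]
ft_force: [-0.8, -0.5, -4.1]
width: 29.0
grip_force: 60.3
```

Run:
```python
from h import *
g=grab('wrist');save(g,'w2');s=manip.get_state();np.savez('w2.npz',**g)
print(s['tcp_pos'],s['tcp_rot'],s['clock'],s['width'],g['f'])
print(pix(g,(615.7,-119,10)))
```

```text
[ 608.62971825 -178.14636531  130.82645678] [[ 1.18458942e-01  9.92958899e-01  3.24009050e-04]
 [ 9.92958934e-01 -1.18458995e-01  1.50579496e-04]
 [ 1.87901037e-04  3.03890193e-04 -9.99999936e-01]] 5.225 28.94597304981092 355.9650543576129
(np.float64(319.06850014895736), np.float64(117.8084428155732))
```

View pics/w2.png

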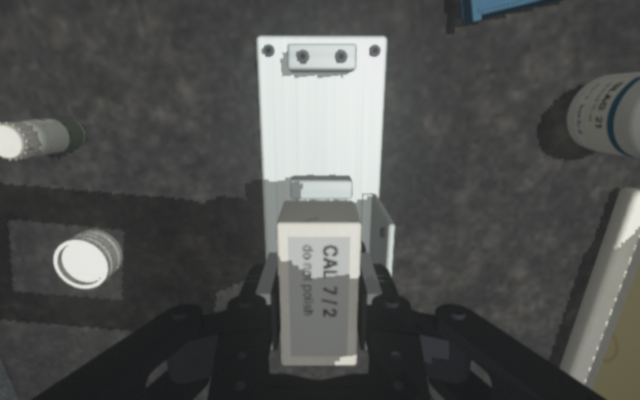

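The wrist view shows the bed from (258,36) to (385,200), the fixed jaw at (289–356, 44–70), the moving jaw top at (291–352, 177–197) and the held block at (278–360, 200–365). I'll measure these with depth and edges.

Run:
```python
from h import *
g=dict(np.load('w2.npz'));g={k:(v if v.ndim else float(v)) for k,v in g.items()}
s=manip.get_state();gray=g['frame'].astype(float).mean(2)
W=np.array([[world(g,u,v) for u in range(640)] for v in range(400)])
sl=lambda a,b,c,d:W[a:b,c:d].reshape(-1,3)
for n,r in dict(bed=(90,160,275,370),fix=(50,62,308,332),mov=(181,194,300,345)).items():
    p=sl(*r); print(n,'z',np.median(p[:,2]).round(2))
# block top plane
p=sl(235,350,290,350); A=np.c_[p[:,:2],np.ones(len(p))]; k=np.linalg.lstsq(A,p[:,2],rcond=None)[0]
print('block top slope x,y',k[:2].round(4),'z mean',p[:,2].mean())
T=np.array(s['tcp_rot']);t=np.array(s['tcp_pos'])
def edge(us,v0,v1):# strongest vertical gradient per column, subpixel
    out=[]
    for u in us:
        d=np.abs(np.diff(cv2.GaussianBlur(gray,(3,3),0)[v0:v1,u])); i=int(d.argmax())
        w=d[max(i-2,0):i+3]; out.append((u,v0+.5+(w*np.arange(max(i-2,0),max(i-2,0)+len(w))).sum()/w.sum()))
    return np.array(out)
def edgeu(vs,u0,u1):
    out=[]
    for v in vs:
        d=np.abs(np.diff(cv2.GaussianBlur(gray,(3,3),0)[v,u0:u1])); i=int(d.argmax())
        w=d[max(i-2,0):i+3]; out.append((u0+.5+(w*np.arange(max(i-2,0),max(i-2,0)+len(w))).sum()/w.sum(),v))
    return np.array(out)
def rep(n,uv,z,ax):
    P=np.array([world(g,*q,z)[:2] for q in uv]); v=cv2.fitLine(P.astype(np.float32),cv2.DIST_HUBER,0,.01,.01).ravel().astype(float)
    r=(P-v[2:])@[-v[1],v[0]]
    print(n,'px',np.median(uv,0).round(1),'dir deg',round(np.degrees(np.arctan2(v[1],v[0]))%180,2),'pt',v[2:].round(1),'std',r.std().round(2)); return v
bl=rep('base L',edgeu(range(80,165),245,275),10,0); br=rep('base R',edgeu(range(80,165),372,400),10,0)
ff=rep('fix back',edge(range(295,350),39,50),32,0)
f2=rep('fix face',edge(range(295,350),60,80),32,0)
mf=rep('mov face',edge(range(296,348),170,185),32,0)
jl=rep('fix L',edgeu(range(48,64),280,297),32,0);jr=rep('fix R',edgeu(range(48,64),348,364),32,0)
bt=rep('block +y end top',edge(range(290,350),212,232),p[:,2].mean(),0)
b2=rep('block -y end top',edge(range(290,350),355,375),p[:,2].mean(),0)
print('profile u=320',gray[36:82,320].astype(int), gray[168:204,320].astype(int))
print('depth-z u=320',W[36:82,320,2].round(0))
print('tcp',t)
```

```text
bed z 10.81
fix z 32.81
mov z 32.81
block top slope x,y [0.0131 0.1654] z mean 158.26873722365883
base L px [259.8 122. ] dir deg 83.09 pt [ 573.1 -115.6] std 0.1
base R px [382.4 122. ] dir deg 83.16 pt [ 660.9 -126.7] std 0.09
fix back px [322.   42.7] dir deg 173.12 pt [621.7 -72.8] std 1.28
fix face px [322.   68.4] dir deg 169.83 pt [621.1 -88.7] std 3.07
mov face px [321.5 175.1] dir deg 173.12 pt [ 612.7 -156.4] std 0.2
fix L px [286.6  55.5] dir deg 15.28 pt [601.4 -78.4] std 2.31
fix R px [356.4  55.5] dir deg 84.76 pt [643.7 -82.2] std 0.0
block +y end top px [319.5 222.3] dir deg 173.22 pt [ 612.  -146.9] std 0.06
block -y end top px [319.5 365.2] dir deg 173.47 pt [ 606.4 -205.9] std 0.06
profile u=320 [164 197 216 226 231 232 225 208 195 203 212 216 217 217 216 215 214 214
 213 213 214 215 216 217 217 218 218 218 217 216 211 196 171 142 113 104
 120 136 144 146 150 173 212 228 232 232] [226 225 225 225 225 224 213 174 129 108 108 123 152 181 200 210 212 212
 212 212 212 211 209 209 208 208 208 208 204 193 183 175 154 125 109 104]
depth-z u=320 [11. 11. 10. 11. 10. 12. 12. 33. 32. 32. 34. 33. 33. 34. 34. 32. 31. 32.
 34. 32. 33. 32. 32. 32. 33. 33. 32. 33. 32. 33. 33. 32. 32. 32. 28. 20.
 12. 10. 10. 11.  9. 12. 11. 11. 12. 10.]
tcp [ 608.62971825 -178.14636531  130.82645678]
```

Run:
```python
from h import *
g=dict(np.load('w2.npz'));g={k:(v if v.ndim else float(v)) for k,v in g.items()}
gray=cv2.GaussianBlur(g['frame'].astype(float).mean(2),(3,3),0)
for v in range(196,385,8):
    dl=np.diff(gray[v,265:300]);dr=np.diff(gray[v,340:375])
    print(v,'z',world(g,320,v).round(1),'depth',g['depth'][v,320].round(1),'L',265.5+np.abs(dl).argmax(),'R',340.5+np.abs(dr).argmax(), gray[v,320].astype(int))
E=g['extrinsics'];print(-E[:3,:3].T@E[:3,3],E[2,:3])
```

```text
196 z [ 610.2 -170.9   33. ] depth 249.6 L 298.5 R 371.5 202
204 z [ 612.6 -147.3  134.6] depth 145.4 L 282.5 R 371.5 104
212 z [ 612.6 -147.2  146. ] depth 134.5 L 279.5 R 370.5 106
220 z [ 612.5 -147.4  154.5] depth 126.4 L 265.5 R 370.5 112
228 z [ 612.3 -149.6  156.7] depth 124.9 L 277.5 R 360.5 214
236 z [ 612.  -152.   158.2] depth 124.1 L 277.5 R 360.5 205
244 z [ 611.7 -154.7  158.9] depth 124.3 L 265.5 R 360.5 188
252 z [ 611.3 -158.1  158.1] depth 126.0 L 277.5 R 360.5 186
260 z [ 610.9 -161.5  157.3] depth 127.7 L 279.5 R 359.5 187
268 z [ 610.5 -164.2  158.2] depth 127.6 L 277.5 R 359.5 186
276 z [ 610.2 -167.1  158.7] depth 128.0 L 278.5 R 358.5 171
284 z [ 609.7 -171.3  157. ] depth 130.9 L 278.5 R 358.5 115
292 z [ 609.4 -173.9  158.1] depth 130.6 L 278.5 R 357.5 115
300 z [ 608.9 -177.9  156.9] depth 132.9 L 279.5 R 357.5 108
308 z [ 608.5 -181.2  157.1] depth 133.5 L 279.5 R 357.5 113
316 z [ 608.2 -184.2  157.7] depth 133.8 L 279.5 R 356.5 113
324 z [ 607.8 -187.7  157.7] depth 134.9 L 280.5 R 356.5 113
332 z [ 607.3 -191.7  156.9] depth 136.8 L 279.5 R 357.5 112
340 z [ 606.9 -194.7  157.7] depth 136.9 L 279.5 R 357.5 112
348 z [ 606.4 -199.   156.8] depth 138.9 L 269.5 R 367.5 111
356 z [ 606.  -202.9  156.6] depth 140.3 L 280.5 R 356.5 117
364 z [ 605.6 -205.9  157.5] depth 140.3 L 281.5 R 355.5 114
372 z [ 589.5 -347.2    1.3] depth 330.5 L 269.5 R 367.5 70
380 z [ 609.9 -168.3  207. ] depth 82.1 L 295.5 R 353.5 44
[ 616.89198707 -106.88025725  274.2591427 ] [0.03434369 0.28234482 0.95869803]
```

The block is level in the hand, its centre 1.8 mm ahead of the TCP along tool x. The jaw opening is about 72.5 mm. I'll move above the set-down point and lower.

>>> servo_tool(
  targets=[15,0.5,0,0,0,0,35,1,0,0,0,0,50,1.5,0,0,0,0,55,1.5,10,0,0,0,55,1.5,35,0,0,0,55,1.5,65,0,0,0,55,1.5,90,0,0,0,55,1.5,105,0,0,0],
)

```text
clock: 6.22
tcp_pos: [616.0, -124.5, 23.3]
tcp_rot: [[0.12, 0.993, -0.003], [0.993, -0.12, 0.0], [0.0, -0.003, -1.0]]
ft_force: [0.4, 0.0, -4.2]
width: 28.9
grip_force: 60.5
```

>>> servo_tool(
  targets=[0,0,3,0,0,0,0,0,3,0,0,0,0,0,3,0,0,0,0,0,3,0,0,0],
)

```text
clock: 6.72
tcp_pos: [617.5, -124.9, 23.2]
tcp_rot: [[0.12, 0.993, 0.002], [0.993, -0.12, -0.0], [-0.0, 0.002, -1.0]]
ft_force: [0.3, -1.0, -2.9]
width: 29.4
grip_force: 60.4
```

Run:
```python
from h import *
g=grab('wrist');save(g,'w3');s=manip.get_state()
print(s['tcp_pos'],s['ft_force'],s['width'])
t=np.array(s['tcp_pos'])-[616.7,-123.5,14.3];print('err tool xyz',np.array(s['tcp_rot']).T@-t)
```

```text
[ 617.35753502 -124.84207366   23.02378971] [-0.49932302 -0.6214807  -4.3169508 ] 29.039805792373446
err tool xyz [ 1.25400028 -0.82511525  8.72265378]
```

View pics/w3.png

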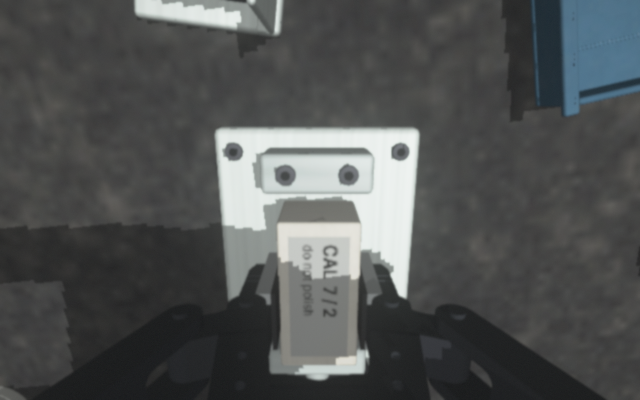

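The block at (278–360, 200–365) hangs squarely between the jaws, in front of the fixed jaw (262–373, 150–193). I'll lower it to the bed.

>>> servo_tool(
  targets=[1,-0.5,3,0,0,0,1,-0.5,6,0,0,0,1,-0.5,7.5,0,0,0,1,-0.5,8.5,0,0,0,1,-0.5,9,0,0,0,1,-0.5,9,0,0,0],
)

```text
clock: 7.52
tcp_pos: [616.4, -123.6, 14.2]
tcp_rot: [[0.12, 0.993, -0.0], [0.993, -0.12, 0.0], [0.0, -0.0, -1.0]]
ft_force: [-4.6, 0.8, 5.8]
width: 28.9
grip_force: 61.7
```

>>> servo_tool(
  targets=[0,0,0,0,0,0,0,0,0,0,0,0,0,0,0,0,0,0,0,0,0,0,0,0],
  claw=0.7,
)

```text
clock: 8.02
tcp_pos: [616.8, -123.7, 13.2]
tcp_rot: [[0.12, 0.993, 0.0], [0.993, -0.12, 0.0], [0.0, 0.0, -1.0]]
ft_force: [-0.0, -0.1, -0.3]
width: 59.8
grip_force: 0.0
```

>>> servo_tool(
  targets=[0,0,-15,0,0,0,0,0,-45,0,0,0,0,0,-85,0,0,0,0,0,-120,0,0,0,0,0,-135,0,0,0,-45,0,-135,0,0,0,-65,0,-135,0,0,0,-65,0,-135,0,0,0],
)

```text
clock: 9.02
tcp_pos: [608.2, -189.1, 147.5]
tcp_rot: [[0.122, 0.993, -0.001], [0.993, -0.122, 0.001], [0.001, -0.001, -1.0]]
ft_force: [-0.1, 0.1, -0.5]
width: 60.0
grip_force: 0.0
```

Run:
```python
from h import *
g=grab('wrist');save(g,'w4');s=manip.get_state();np.savez('w4.npz',**g)
print(s['tcp_pos'],s['tcp_rot'],s['ft_force'],s['wrist_torque'],s['q'])
```

```text
[ 608.41773493 -188.0834417   147.55125414] [[ 0.12115095  0.99263327 -0.00127965]
 [ 0.99263331 -0.12114913  0.00141343]
 [ 0.00124799 -0.00144146 -0.99999818]] [-0.43800269  0.50175094 -0.0971454 ] [-0.01258319 -0.0694978  -0.00635542] [-3.18346792e-01  4.75321555e-01  1.53610018e+00  1.04053440e-03
  1.13182889e+00 -1.97341320e-01]
```

View pics/w4.png

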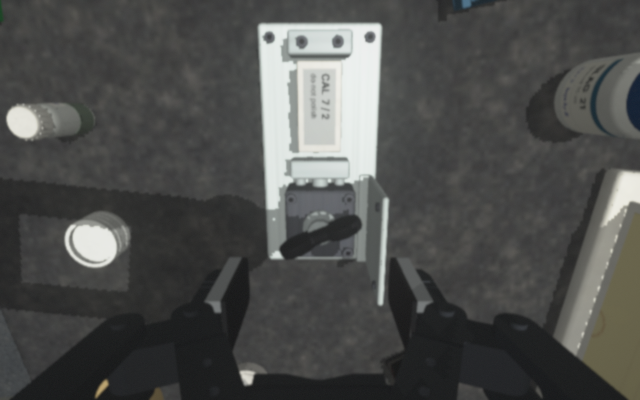

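The block lies squarely between the jaws at (298–342, 62–152). The knob wing runs from (281,247) to (362,225) and the guard stands at (368–388, 175–305). I'll measure the knob axis and wing angle.

Run:
```python
from h import *
g=dict(np.load('w4.npz'));g={k:(v if v.ndim else float(v)) for k,v in g.items()}
s=manip.get_state();T=np.array(s['tcp_rot']);t=np.array(s['tcp_pos'])
gray=g['frame'].astype(float).mean(2)
for zmin in (62,68):
    P=[];uv=[]
    for v in range(200,270):
        for u in range(270,368):
            w=world(g,u,v)
            if zmin<w[2]<82 and gray[v,u]<60: P.append(w);uv.append((u,v))
    P=np.array(P);r=cv2.minAreaRect(P[:,:2].astype(np.float32))
    print(len(P),'z',np.median(P[:,2]),np.percentile(P[:,2],95),r,P.mean(0).round(1))
    a=np.array(uv,np.float32);print(cv2.minAreaRect(a),a.min(0),a.max(0))
    c,d=P[:,:2].mean(0),P[:,:2]; w,V=np.linalg.eigh(np.cov((d-c).T));print('pca deg',np.degrees(np.arctan2(*V[::-1,1]))%180)
yv=np.array([.1195,.9928]);F=np.array([617.0,-121.15])+32.7*yv
print('expected axis (housing centre)',F+(-83-36)*yv, 'tcp',t)
```

```text
1256 z 71.51080226207117 75.62937580931506 ((607.0184936523438, -206.19461059570312), (57.21662139892578, 8.486102104187012), 15.868866920471191) [ 607.3 -204.7   70.9]
((320.9556884765625, 237.9687957763672), (17.417966842651367, 84.352294921875), 68.8387451171875) [280. 216.] [360. 259.]
pca deg 15.778300516419819
967 z 73.01710047010445 75.77719346070965 ((607.0038452148438, -206.0732421875), (56.24374771118164, 8.244658470153809), 15.868866920471191) [ 607.3 -205.2   72.5]
((321.18963623046875, 239.53350830078125), (14.530484199523926, 83.60504913330078), 68.5870361328125) [280. 219.] [360. 259.]
pca deg 15.743357088151157
expected axis (housing centre) [ 606.68715 -206.82864] tcp [ 608.41773493 -188.0834417   147.55125414]
```

>>> servo_tool(
  targets=[-4,0,0,0,0,-0.15,-9,0,0,0,0,-0.33,-14,0.5,0,0,0,-0.51,-18,0.7,0,0,0,-0.69,-18.3,0.7,0,0,0,-0.87,-18.3,0.7,0,0,0,-1.05,-18.3,0.7,0,0,0,-1.23,-18.3,0.7,0,0,0,-1.4],
  claw=0.35,
)

```text
clock: 10.07
tcp_pos: [607.4, -204.8, 147.8]
tcp_rot: [[-0.96, 0.28, -0.001], [0.28, 0.96, 0.001], [0.001, 0.001, -1.0]]
ft_force: [0.8, 1.0, 0.8]
width: 29.5
grip_force: 0.0
```

>>> servo_tool(
  targets=[0,0,0,0,0,-0.17,0,0,0,0,0,-0.34,0,0,0,0,0,-0.5,0,0,0,0,0,-0.568,0,0,0,0,0,-0.568,0,0,0,0,0,-0.568],
)

```text
clock: 10.82
tcp_pos: [607.4, -205.7, 148.1]
tcp_rot: [[-0.962, -0.273, -0.0], [-0.273, 0.962, 0.001], [0.0, 0.001, -1.0]]
ft_force: [0.7, 0.2, 0.4]
width: 29.6
grip_force: 0.0
```

Run:
```python
from h import *
s=manip.get_state();T=np.array(s['tcp_rot']);t=np.array(s['tcp_pos'])
print(t,s['q'],s['width'],'y ang',np.degrees(np.arctan2(T[1,1],T[0,1])),'to axis (tool)',T.T@(np.array([606.9,-206.4,45.3])-t),s['wrist_torque'])
```

```text
[ 607.41275643 -205.68188373  148.06910411] [-3.44616699e-01  4.80992667e-01  1.52480843e+00  4.05362941e-04
  1.13629271e+00 -2.19256072e+00] 29.63131921905384 y ang 105.86960743484279 to axis (tool) [  0.66971935  -0.61124352 102.76889231] [-0.05993464  0.01535138 -0.0309364 ]
```

>>> servo_tool(
  targets=[0.5,-0.5,30,0,0,0,0.5,-0.5,60,0,0,0,0.5,-0.5,80,0,0,0,0.5,-0.5,92,0,0,0,0.5,-0.5,100,0,0,0,0.5,-0.5,101,0,0,0,0.5,-0.5,101,0,0,0],
)

```text
clock: 11.7
tcp_pos: [607.4, -207.2, 47.9]
tcp_rot: [[-0.962, -0.274, 0.001], [-0.274, 0.962, -0.0], [-0.001, -0.001, -1.0]]
ft_force: [0.1, 0.7, 0.1]
width: 30.0
grip_force: 0.0
```

>>> servo_tool(
  targets=[0,0,0,0,0,0,0,0,0,0,0,0,0,0,0,0,0,0,0,0,0,0,0,0,0,0,0,0,0,0],
  claw=0,
  force=60,
)

```text
clock: 12.32
tcp_pos: [607.1, -206.1, 48.4]
tcp_rot: [[-0.962, -0.273, 0.001], [-0.273, 0.962, 0.001], [-0.001, 0.001, -1.0]]
ft_force: [-1.9, 4.7, 5.8]
width: 14.6
grip_force: 56.1
```

```bash
cat > st.py <<'E'
from h import *
a=[]
for i in range(6):
    s=manip.get_state();T=np.array(s['tcp_rot']);t=np.array(s['tcp_pos'])
    a.append(np.r_[t,np.arctan2(T[1,1],T[0,1]),s['wrist_torque'],s['ft_force'],s['q'][5],s['width'],s['grip_force'],s['clock']])
    manip.grab_frame('wrist') if i<5 else 0
a=np.mean(a,0).round(3);print('t',a[:3],'yang',a[3],'torque',a[4:7],'F',a[7:10],'q6',a[10],'w',a[11],'g',a[12],'clk',s['clock'], 'twist',(1.847-a[3]).round(3))
E
python3 st.py
```

```text
t [ 607.108 -206.135   48.445] yang 1.848 torque [ 0.848  0.255 -0.021] F [-1.898  4.954  5.858] q6 -2.195 w 14.819 g 56.068 clk 12.575 twist -0.001
```

Run:
```python
from h import *
a=grab('wrist')['frame'][100:400,120:520];b=grab('scene')
u,v=map(int,pix(b,(607,-206,60)));c=b['frame'][v-50:v+50,u-65:u+68]
im=np.vstack([cv2.resize(a,(400,300)),cv2.resize(c,(400,300),interpolation=2)])
cv2.imwrite('pics/k1.png',im[:,:,::-1])
```

```text
(no output)
```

View pics/k1.png

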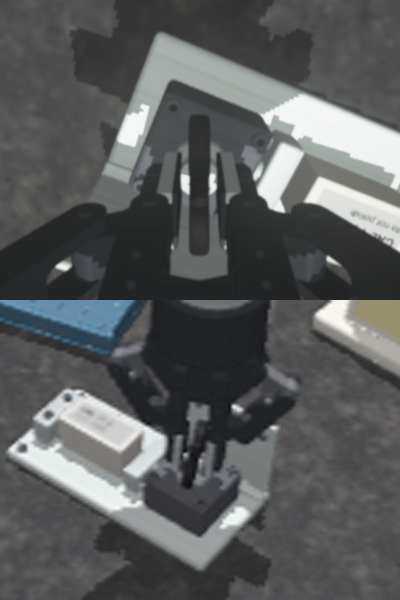

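The wing is centred between the pads, but with gaps on both sides: the fingertips are holding the wider hub below the wings. I'll open, rise 7 mm and pinch again.

>>> servo_tool(
  targets=[0,0,0,0,0,0,0,0,0,0,0,0,0,0,-7,0,0,0,0,0,-7,0,0,0],
  claw=0.3,
)

```text
clock: 13.18
tcp_pos: [607.6, -207.5, 55.0]
tcp_rot: [[-0.962, -0.274, 0.002], [-0.274, 0.962, -0.001], [-0.001, -0.001, -1.0]]
ft_force: [0.6, -1.0, 0.1]
width: 25.4
grip_force: 0.0
```

>>> servo_tool(
  targets=[0,0,0,0,0,0,0,0,0,0,0,0,0,0,0,0,0,0,0,0,0,0,0,0],
  claw=0,
  force=60,
)

```text
clock: 13.68
tcp_pos: [607.1, -206.1, 56.1]
tcp_rot: [[-0.962, -0.273, 0.001], [-0.273, 0.962, 0.002], [-0.001, 0.001, -1.0]]
ft_force: [-2.9, 4.0, 10.4]
width: 6.2
grip_force: 83.1
```

```bash
python3 st.py
```

```text
t [ 607.155 -206.075   56.077] yang 1.847 torque [ 0.686  0.407 -0.121] F [-2.732  4.453 10.004] q6 -2.195 w 6.261 g 83.053 clk 13.925 twist 0.0
```

>>> servo_tool(
  targets=[0,0.3,0,0,0,0.05,0,0.5,0,0,0,0.13,0,0.5,0,0,0,0.21,0,0.5,0,0,0,0.29,0,0.5,0,0,0,0.37,0,0.5,0,0,0,0.45,0,0.5,0,0,0,0.53,0,0.5,0,0,0,0.6],
)

```text
clock: 14.92
tcp_pos: [607.1, -206.2, 56.1]
tcp_rot: [[-0.948, 0.318, 0.001], [0.318, 0.948, 0.0], [-0.001, 0.001, -1.0]]
ft_force: [-1.9, 2.8, 9.3]
width: 6.2
grip_force: 82.7
```

```bash
python3 st.py
```

```text
t [ 607.168 -206.178   56.083] yang 1.247 torque [0.43  0.388 0.09 ] F [-2.203  2.633  9.484] q6 -1.593 w 6.145 g 82.821 clk 15.175 twist 0.6
```

>>> servo_tool(
  targets=[0,0,0,0,0,0.05,0,0,0,0,0,0.13,0,0,0,0,0,0.21,0,0,0,0,0,0.29,0,0,0,0,0,0.37,0,0,0,0,0,0.45,0,0,0,0,0,0.53,0,0,0,0,0,0.6],
)

```text
clock: 16.18
tcp_pos: [607.1, -206.3, 56.1]
tcp_rot: [[-0.603, 0.798, 0.001], [0.798, 0.603, -0.0], [-0.001, 0.001, -1.0]]
ft_force: [-2.7, 2.2, 9.7]
width: 6.0
grip_force: 82.7
```

```bash
python3 st.py
```

```text
t [ 607.107 -206.263   56.089] yang 0.647 torque [0.331 0.435 0.09 ] F [-2.279  2.008  9.677] q6 -0.993 w 6.191 g 82.83 clk 16.425 twist 1.2
```

>>> servo_tool(
  targets=[0,0,0,0,0,0.05,0,0,0,0,0,0.1,0,0,0,0,0,0.15,0,0,0,0,0,0.2,0,0,0,0,0,0.25,0,0,0,0,0,0.3,0,0,0,0,0,0.3],
)

```text
clock: 17.3
tcp_pos: [607.0, -206.3, 56.1]
tcp_rot: [[-0.341, 0.94, 0.001], [0.94, 0.341, 0.0], [-0.0, 0.001, -1.0]]
ft_force: [-2.3, 3.3, 9.0]
width: 6.4
grip_force: 82.9
```

```bash
python3 st.py
```

```text
t [ 607.05  -206.301   56.095] yang 0.348 torque [0.353 0.431 0.108] F [-2.636  2.753  9.584] q6 -0.695 w 6.201 g 82.852 clk 17.55 twist 1.499
```

>>> servo_tool(
  targets=[0,0,0,0,0,0.05,0,0,0,0,0,0.1,0,0,0,0,0,0.15,0,0,0,0,0,0.2,0,0,0,0,0,0.25,0,0,0,0,0,0.25],
)

```text
clock: 18.3
tcp_pos: [607.0, -206.3, 56.1]
tcp_rot: [[-0.098, 0.995, 0.001], [0.995, 0.098, 0.0], [-0.0, 0.001, -1.0]]
ft_force: [-2.8, 2.5, 9.0]
width: 5.9
grip_force: 82.9
```

```bash
python3 st.py
```

```text
t [ 607.011 -206.314   56.079] yang 0.098 torque [0.337 0.479 0.136] F [-2.707  2.255  9.616] q6 -0.444 w 6.041 g 82.871 clk 18.55 twist 1.749
```

>>> servo_tool(
  targets=[0,0,0,0,0,0.05,0,0,0,0,0,0.1,0,0,0,0,0,0.15,0,0,0,0,0,0.15],
)

```text
clock: 19.05
tcp_pos: [607.0, -206.3, 56.1]
tcp_rot: [[0.052, 0.999, 0.001], [0.999, -0.052, 0.0], [0.0, 0.001, -1.0]]
ft_force: [-2.4, 1.9, 8.8]
width: 5.8
grip_force: 82.9
```

```bash
python3 st.py
```

```text
t [ 606.972 -206.323   56.084] yang -0.052 torque [0.343 0.465 0.115] F [-2.505  2.055  9.627] q6 -0.295 w 6.187 g 82.883 clk 19.3 twist 1.899
```

>>> servo_tool(
  targets=[0,0,0,0,0,0.05,0,0,0,0,0,0.1,0,0,0,0,0,0.1],
)

```text
clock: 19.68
tcp_pos: [606.9, -206.3, 56.1]
tcp_rot: [[0.151, 0.989, 0.001], [0.989, -0.151, 0.0], [0.0, 0.001, -1.0]]
ft_force: [-3.2, 2.3, 10.4]
width: 5.9
grip_force: 82.9
```

```bash
python3 st.py
```

```text
t [ 606.951 -206.313   56.082] yang -0.152 torque [0.354 0.48  0.11 ] F [-2.656  1.764  9.616] q6 -0.195 w 6.129 g 82.884 clk 19.925 twist 1.999
```

>>> servo_tool(
  targets=[0,0,0,0,0,0.05,0,0,0,0,0,0.1,0,0,0,0,0,0.1],
)

```text
clock: 20.3
tcp_pos: [606.9, -206.3, 56.1]
tcp_rot: [[0.249, 0.969, 0.001], [0.969, -0.249, 0.0], [0.0, 0.001, -1.0]]
ft_force: [-2.4, 2.4, 9.6]
width: 6.2
grip_force: 82.9
```

```bash
sed -i 's/range(6)/range(12)/;s/i<5/i<11/' st.py; python3 st.py
```

```text
t [ 606.938 -206.314   56.082] yang -0.251 torque [0.355 0.524 0.19 ] F [-2.719  2.126  9.604] q6 -0.095 w 6.104 g 82.871 clk 20.85 twist 2.098
```

>>> servo_tool(
  targets=[0,0,0,0,0,0.05,0,0,0,0,0,0.1,0,0,0,0,0,0.1],
)

```text
clock: 21.22
tcp_pos: [606.9, -206.3, 56.1]
tcp_rot: [[0.344, 0.939, 0.001], [0.939, -0.344, 0.0], [0.0, 0.001, -1.0]]
ft_force: [-2.4, 1.3, 9.0]
width: 6.8
grip_force: 82.9
```

```bash
python3 st.py
```

```text
t [ 606.915 -206.316   56.087] yang -0.351 torque [0.363 0.511 0.218] F [-2.579  2.38   9.618] q6 0.005 w 6.218 g 82.856 clk 21.775 twist 2.198
```

>>> servo_tool(
  targets=[0,0,0,0,0,0.05,0,0,0,0,0,0.1,0,0,0,0,0,0.1],
)

```text
clock: 22.15
tcp_pos: [606.9, -206.3, 56.1]
tcp_rot: [[0.436, 0.9, 0.001], [0.9, -0.436, 0.0], [0.0, 0.0, -1.0]]
ft_force: [-2.0, 1.1, 8.8]
width: 6.1
grip_force: 82.8
```

```bash
python3 st.py
```

```text
t [ 606.894 -206.308   56.085] yang -0.451 torque [0.359 0.549 0.241] F [-2.824  2.271  9.417] q6 0.105 w 6.183 g 82.844 clk 22.7 twist 2.298
```

>>> servo_tool(
  targets=[0,0,0,0,0,0.03,0,0,0,0,0,0.06,0,0,0,0,0,0.06],
)

```text
clock: 23.08
tcp_pos: [606.9, -206.3, 56.1]
tcp_rot: [[0.489, 0.872, 0.001], [0.872, -0.489, -0.0], [0.0, 0.0, -1.0]]
ft_force: [-3.0, 2.7, 9.3]
width: 6.3
grip_force: 82.8
```

```bash
sed -i 's/range(12)/range(24)/;s/i<11/i<23/' st.py; python3 st.py
```

```text
t [ 606.882 -206.304   56.088] yang -0.511 torque [0.373 0.544 0.357] F [-2.637  2.406  9.662] q6 0.165 w 6.157 g 82.794 clk 24.225 twist 2.358
```

Torque has clearly risen above the free level (0.11 to about 0.24–0.36 N m at rest). The grip angle is about 0.3–0.45 rad past first contact, so I'll release and rise.

>>> servo_tool(
  targets=[0,0,0,0,0,0,0,0,0,0,0,0,0,0,0,0,0,0,0,0,0,0,0,0],
  claw=0.25,
)

```text
clock: 24.72
tcp_pos: [606.6, -206.6, 53.8]
tcp_rot: [[0.49, 0.872, -0.001], [0.872, -0.49, 0.0], [-0.0, -0.001, -1.0]]
ft_force: [-0.5, 0.4, 0.6]
width: 21.6
grip_force: 0.0
```

>>> servo_tool(
  targets=[0,0,-10,0,0,0,0,0,-25,0,0,0,0,0,-50,0,0,0,0,0,-80,0,0,0,0,0,-100,0,0,0,0,0,-110,0,0,0,0,0,-110,0,0,0],
)

```text
clock: 25.6
tcp_pos: [607.2, -206.7, 165.4]
tcp_rot: [[0.49, 0.872, 0.002], [0.872, -0.49, -0.001], [0.0, 0.002, -1.0]]
ft_force: [-0.6, 0.2, -0.3]
width: 21.3
grip_force: 0.0
```

Run:
```python
from h import *
g=grab('wrist');save(g,'w5');s=manip.get_state()
print(s['tcp_pos'],s['ft_force'],s['wrist_torque'],s['clock'])
P=np.array([w for v in range(100,300) for u in range(150,500) if g['frame'][v,u].mean()<60 for w in [world(g,u,v)] if 66<w[2]<82 and np.hypot(w[0]-607,w[1]+206)<35])
if len(P): print(len(P),cv2.minAreaRect(P[:,:2].astype(np.float32)),P.mean(0))
```

```text
[ 606.65722498 -206.59354058  164.28921632] [-0.74672245  0.08810062  0.17340295] [-0.01152731 -0.01269645  0.01369454] 25.65
534 ((606.3727416992188, -206.31578063964844), (58.29734802246094, 7.451135158538818), 62.48548126220703) [ 604.71407515 -209.74141358   72.07971028]
```

View pics/w5.png

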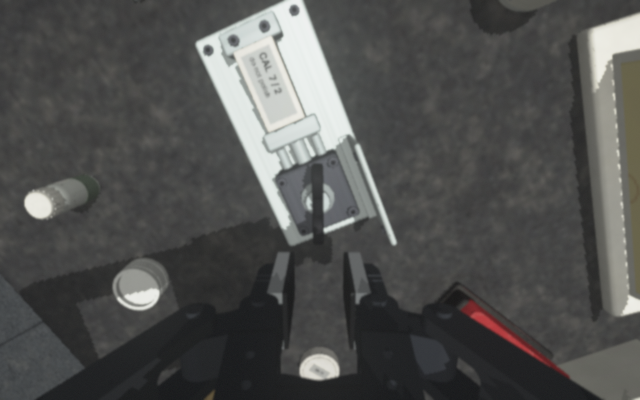

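The moving jaw at (265–325, 120–150) is against the block, which sits square against the fixed jaw. The wing angle shows the knob held about 2.33 rad of turn, and the gripper is clear. Handing in.

```bash
python3 -c "
from cell import manip
print(manip.close_job())"
```

```text
the job is handed in; nothing more can be done
None
```

The block is set down square between the jaws and clamped firmly, at an estimated 20–30 N from the torque rise and knob angle. The gripper is clear and the job is handed in; no verdict came back.

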